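# Open the ratchet frame clamp

## Task

Open the frame clamp fully so that the waiting picture frame will fit: press down the release paddle on top of its sliding jaw with a fingertip and, keeping it pressed, push the jaw back along the bar all the way to the end stop. Then let the paddle spring up and come clear. Push only: lift nothing, do not force the clamp, and leave everything else on the table where it is.

Things in the scene. Friction and masses are not known exactly. Their poses are not given: they have to be found in the camera images.
- clamp: Frame-gluing bar clamp, screwed down. Origin on the table under the middle of its bar. y axis: along the aluminium bar (380 mm long, 30 wide, top at 30 mm) from the fixed plywood jaw (at y -167 mm, 130 wide, 58 tall), at the right seen from the robot, to the dark end stop (y +172 mm, 46 tall), at the left; x across, z up. It opens by sliding the black jaw along +y
- jaw (a joint): Sliding jaw along the bar, m: 0 = closed, nearest the fixed jaw; 0.200 = fully back at the end stop. Black block 60 mm wide, 72 long; plywood face 56 mm tall on its fixed-jaw side, then the release paddle, then an upright wall, made to be pushed. Slides with about 3 N while the paddle is down; else a ratchet (10 mm pitch) blocks opening: keep the paddle down all the way
- paddle (a joint): How far the release paddle is pressed straight down, m: 0 = up, 0.010 = bottomed. A spring returns it: about 3 N at the top, 6 N at the bottom. The ratchet is free from 0.005 on. Untouched it rests at 0 to 0.0042, depending on where the pawl sits in its teeth. It travels with the jaw
- paddle_top (a point): Centre of the top of the release paddle, a bare aluminium plate 46 x 46 mm with three thin grooves, 68 mm above the table when fully up. Goes down when pressed and travels with the jaw; open at both sides across the bar. Axes as the clamp's
- wall_face (a point): On the jaw's upright black wall (70 mm wide, 14 thick, top 98 mm above the table), mid-width of the face that looks towards the paddle and the fixed jaw, 85 mm above the table and 24 mm beyond the paddle's centre along the clamp's +y. Travels with the jaw; push it along +y
- frame: flat dark-wood picture frame, 130 x 180 mm, 18 mm thick, lying beside the clamp waiting for its turn; a bystander. Origin at the centre of its underside
- spool_a: thread spool standing upright, 28 mm diameter, 45 mm tall; a bystander. Origin at the centre of its underside
- spool_b: thread spool standing upright, 28 mm diameter, 45 mm tall; a bystander. Origin at the centre of its underside
- weight: steel pattern weight: disc 54 mm across with a small knob, 42 mm tall; a bystander. Origin at the centre of its underside
- jar: closed jar with a steel cap, 64 mm diameter, 80 mm tall; a bystander. Origin at the centre of its underside
- ruler: flat transparent quilting ruler, 400 x 64 x 4 mm, lying on the mat at the robot's right; a bystander. Origin at the centre of its underside
- cutter: rotary cutter lying on the mat at the robot's left, 140 mm long, 46 mm tall; a bystander. Origin at the centre of its underside

How it is judged:
On the way, in this order (a step that is already met when the one before it is completed fails the run):
1. the release paddle is pressed while the jaw is still well short of the end stop (value of joint paddle above 0.005 m and value of joint jaw below 0.15 m), for 0.1 s.
2. the jaw is pushed back to the end stop (value of joint jaw above 0.19 m), for 0.2 s.
At the end, for the whole second after the job is handed in: The sliding jaw stands at rest within 10 mm of fully back (joint above 0.190 m of 0.200) and the paddle has sprung up (pressed less than 5 mm) (value of joint jaw above 0.19 m and value of joint paddle below 0.005 m and velocity of joint jaw between -0.01 and 0.01 m/s); the robot touches nothing.
It fails at once if a bystander (frame, spool, weight, ruler, cutter, jar) is shifted or lifted by more than 20 mm (distance of any of frame, spool_a, spool_b, weight, jar, ruler, cutter from where it was at the start of the episode above 0.02 m).
It fails at once if the clamp is forced or squeezed with more than 80 N (contact force between the fingers and clamp above 80 N).
It also fails if it takes over 38 s, if anything falls off the work surface, if the arm or the gripper's body presses on something with over 40 N, if the wrist force passes 120 N, or if a joint passes its speed limit or range.

## Robot

A 7-joint arm with a two-finger parallel gripper is mounted at the origin on the work surface. World frame = base frame: x ahead of the robot, y to its left, z up, the work surface at z = 0. Lengths are in m, angles in rad, forces in N, time in s.
With the tool pointing down it reaches from about 0.4 to 0.85 m from the base axis. Payload 6.9 kg.
Tool frame: the origin (TCP) lies midway between the tips of the shut fingers; the grasp point (between the pads) lies behind it (r.pinch_z is the z of the grasp point in the tool frame, in m); z points along the fingers, y is the line along which they close (so a half turn about z gives the same grasp; the last joint's range is limited). The gripper opens to 85 mm and grips with 20 to 120 N. Pads are 22 mm wide; open, the fingers measure 114 mm over their backs; the gripper's body (76 mm by 85 mm) begins 54 mm behind the grasp point. The pads swing forward as they close: fully open they stand 13 mm farther back than shut.
Start: joints at [1.31, 0.507, -0.238, 1.5, 0.126, 1.149, -0.155], TCP at [0.224, -0.584, 0.231] pointing down, gripper open.
Joint ranges: [-3.08, 3.08], [-0.24, 2.05], [-1.43, 1.35], [0, 2.5], [-1.52, 4.66], [0.17, 1.96], [-2.89, 2.89]. Speed limits (rad/s): [2.39, 2.39, 3.14, 3.14, 3.14, 3.14, 3.14].

## Interface

Orientations are given as a unit quaternion [x, y, z, w].
In Python, from rig import r gives the robot as it stands.
- The arm moves only by the tool shift_gripper, called after "Call:" as name([rows], argument=value, ...), one row to a line, values as JSON. Schema: {"type":"object","properties":{"motion":{"type":"array","items":{"type":"array","items":{"type":"array","items":{"type":"number"},"minItems":6,"maxItems":6},"minItems":1,"maxItems":10},"minItems":1,"maxItems":1},"jaw":{"type":"number"},"squeeze":{"type":"number"},"only":{"type":"string"},"quiet":{"type":"boolean"},"lines":{"type":"string"}},"required":["motion"],"additionalProperties":false}. motion is a list that holds a single list of rows (three levels of brackets), with 1 to 10 rows, each of 6 numbers: dx, dy, dz in m, then a rotation vector rx, ry, rz in rad; each row is the pose to reach, as a shift and turn from the pose commanded when the call began, along the tool's axes at that moment; what a row does not reach only later rows make up. A row lasts 1/12 s, in which the tool goes at most 0.0417 m and 0.125 rad, less where a joint would pass 70% of its speed; a pose out of reach is approached as far as the arm can. jaw is the finger opening in m, set as the call begins (left out keeps the last). The fingers move at their own pace and stop on an object; squeeze is the grip in N (left out, the last holds). Time passes only in rows, so rows that do not move let the fingers close. The tool returns the time, the measured TCP pose, the force, the opening and the grip force at its end. only (a regular expression) keeps the lines of the reply that match it, lines (a string "A,B") keeps lines A to B, and quiet returns only ok. Input that does not fit is refused with a message, and nothing moves.
- r.get_state(): the state, without advancing time (a new reading comes with each control period).
- r.camera(name): name is "scene" or "top" or "wrist"; returns (picture, depth): 420x560x3 uint8, red, green, blue; 420x560 float32, m along the optical axis (not along the pixel's ray), 0 where there is no reading.
- r.camera_model(name): a dict with "fov_y" (degrees; the focal length in pixels is half the picture's height over the tangent of half this angle, whatever the lens; pixels are square), "cx", "cy" (the principal point, pixels), "R" (3x3) and "t" (3): a world point X has camera coordinates R X + t; the wrist camera has in their place "hand_eye" (4x4, takes a point from camera to tool coordinates, whose origin is the TCP and whose axes are the flange's). Camera axes: x right, y down, z forward; pixel columns grow to the right and rows downward; lengths in m; the calibration is good to about 2 mm. A picture is of the moment at which its call begins: read the wrist's pose just before it. camera_model takes no time and is no camera call.
- r.sign_off(): hands the job in; it is judged then, once.
The state is a dict: "time": time; "joints": joint angles; "qvel": joint speeds; "joint_torque": joint torques, N m; "position": TCP position; "tool_rot": TCP orientation; "wrist_force": force on the tool from outside, world axes, zero at the start; "ft_torque": the same for the moment, N m; "finger_gap": finger opening in m; "finger_force": force on a finger pad.
Only numpy, scipy, OpenCV 4.12 (cv2) and the standard library are available. Lean on these libraries where they do the work, as an engineer would, in place of code of your own. Each camera call takes 0.05 s, during which the arm holds its last target. There are 200 camera calls.

## Working session

There is one attempt and no reset: what is moved stays moved. The work goes in short steps, Python scripts to look and compute and a tool call to move; the robot and the scene stay as the last step left them, time stands still between calls to the robot, and variables do not carry over. Pictures are saved under pics/ and viewed, at most 10 in all, crops included, and the job is handed in when it is done.

```bash
ls; mkdir -p pics
```

Run:
```python
from rig import r
import cv2,numpy as np
s=r.get_state();print(s['time'],s['position'],s['tool_rot'],s['finger_gap'],r.pinch_z)
for n in ('top','scene'):
    p,d=r.camera(n);cv2.imwrite(f'pics/{n}1.png',p[:,:,::-1]);np.save(f'pics/{n}1.npy',d);print(n,r.camera_model(n))
```

```text
pics
rig.py
0.0 [ 0.22327009 -0.58321098  0.23044625] [ 9.83318890e-01  1.81887799e-01 -2.01861361e-04 -8.64886646e-04] 0.08533439510207072 -0.0187
top {'fov_y': 57.137825972260615, 'cx': 293.8767339327783, 'cy': 216.58670729616384, 'R': array([[ 0.01985993, -0.9992492 , -0.03326592],
       [-0.98268744, -0.01337902, -0.18478746],
       [ 0.18420366,  0.03635987, -0.98221534]]), 't': array([0.00210763, 0.60997978, 0.79378955])}
scene {'fov_y': 52.65621402770086, 'cx': 278.7486030644207, 'cy': 216.61281336008997, 'R': array([[ 0.11632173,  0.99309323, -0.01533261],
       [ 0.60970833, -0.08358489, -0.78820639],
       [-0.78404401,  0.08233711, -0.61521995]]), 't': array([-0.06288055, -0.31005015,  1.50764501])}
```

View pics/top1.png

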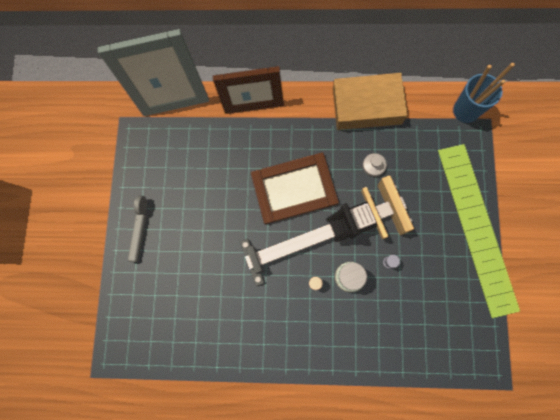

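View pics/scene1.png

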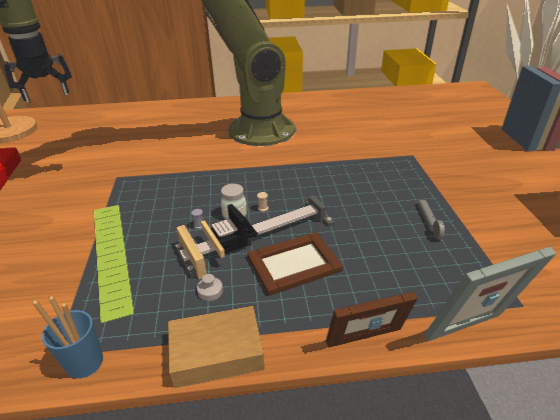

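The top view shows the paddle at about (363,215), the wall at (342,221), the fixed jaw at (396,205) and the end stop at (253,257). The jar is at (351,277) and the spools at (316,284) and (392,262). Next I'll turn these into world positions.

Create h.py:
```python
import numpy as np,cv2
from rig import r
def cloud(n,d):
    m=r.camera_model(n);f=210/np.tan(np.radians(m['fov_y']/2))
    v,u=np.mgrid[:420,:560];c=np.dstack([(u-m['cx'])/f*d,(v-m['cy'])/f*d,d])
    return (c-m['t'])@m['R']   # R^T(c-t)
```

Run:
```python
from h import *
W=cloud('top',np.load('pics/top1.npy'))
for n,(u,v) in dict(paddle=(363,215),wall=(342,221),plyface=(376,212),fixed=(396,205),stop=(253,257),bar1=(270,251),bar2=(325,232),jar=(351,275),spa=(316,283),spb=(392,261),weight=(375,163),frame=(260,200),frame2=(268,215),frame3=(335,200)).items():
    print(n,np.median(W[v-1:v+2,u-1:u+2].reshape(-1,3),0).round(4))
# bar axis: bar top
b=W[215:275,255:335].reshape(-1,3);b=b[(abs(b[:,2]-.03)<.004)]
im=cv2.imread('pics/top1.png')[215:275,255:335].reshape(-1,3);im=im[abs(W[215:275,255:335].reshape(-1,3)[:,2]-.03)<.004]
b=b[im.min(1)>130];c=b.mean(0);e=np.linalg.svd((b-c)[:,:2],full_matrices=False)[2][0];print(len(b),c,e)
ey=e*np.sign(e[1]);ex=np.array([ey[1],-ey[0]]);print('y axis',ey,np.degrees(np.arctan2(ey[1],ey[0])))
# profile in clamp coordinates near jaw
P=W.reshape(-1,3);q=np.c_[(P[:,:2]-c[:2])@ex,(P[:,:2]-c[:2])@ey,P[:,2]]
for lo in np.arange(-.34,.12,.008):
    k=(q[:,1]>=lo)&(q[:,1]<lo+.008)&(abs(q[:,0])<.012)
    if k.any():print(round(lo,3),k.sum(),np.percentile(q[k,2],[10,50,90]).round(3))
for nm,zr,yr in (('paddle',(.058,.075),(-.2,-.1)),('wall',(.09,.11),(-.2,0)),('fixed',(.05,.065),(-.3,-.19))):
    k=(q[:,2]>zr[0])&(q[:,2]<zr[1])&(q[:,1]>yr[0])&(q[:,1]<yr[1])&(abs(q[:,0])<.08)
    print(nm,k.sum(),q[k].min(0).round(3) if k.any() else 0,q[k].max(0).round(3) if k.any() else 0)
```

```text
paddle [ 0.6134 -0.1378  0.0674]
wall [ 0.6022 -0.0938  0.0521]
plyface [ 0.6227 -0.168   0.056 ]
fixed [ 0.6387 -0.2116  0.058 ]
stop [0.5202 0.1009 0.047 ]
bar1 [0.5355 0.0651 0.0306]
bar2 [ 0.5802 -0.0575  0.0314]
jar [ 0.4838 -0.1095  0.0809]
spa [ 0.4666 -0.038   0.0452]
spb [ 0.5168 -0.2021  0.046 ]
weight [ 0.74   -0.1703  0.0428]
frame [0.6553 0.0934 0.0187]
frame2 [0.6201 0.0736 0.0184]
frame3 [ 0.6574 -0.0808  0.0185]
1025 [0.55300012 0.00925243 0.03067947] [ 0.3783428  -0.92566556]
y axis [-0.3783428   0.92566556] 112.23106988119618
-0.34 32 [-0.001  0.001  0.003]
-0.332 33 [-0.001  0.001  0.003]
-0.324 32 [-0.001  0.001  0.003]
-0.316 33 [-0.     0.001  0.003]
-0.308 35 [-0.001  0.001  0.004]
-0.3 35 [0.    0.001 0.003]
-0.292 35 [-0.001  0.002  0.004]
-0.284 36 [-0.001  0.001  0.003]
-0.276 15 [-0.     0.002  0.004]
-0.268 16 [0.028 0.031 0.033]
-0.26 5 [0.03  0.031 0.032]
-0.252 30 [0.057 0.059 0.06 ]
-0.244 36 [0.057 0.058 0.06 ]
-0.236 80 [0.031 0.051 0.06 ]
-0.228 35 [0.029 0.031 0.032]
-0.22 39 [0.029 0.031 0.032]
-0.212 36 [0.029 0.031 0.032]
-0.204 26 [0.029 0.031
[... 653 characters left out ...]
31 0.032]
-0.02 37 [0.029 0.03  0.032]
-0.012 39 [0.029 0.031 0.033]
-0.004 39 [0.029 0.031 0.032]
0.004 38 [0.028 0.03  0.033]
0.012 38 [0.029 0.031 0.033]
0.02 39 [0.028 0.031 0.032]
0.028 39 [0.029 0.031 0.033]
0.036 37 [0.029 0.031 0.033]
0.044 40 [0.029 0.031 0.033]
0.052 39 [0.029 0.031 0.033]
0.06 37 [0.029 0.031 0.033]
0.068 37 [0.029 0.031 0.033]
0.076 41 [0.028 0.031 0.032]
0.084 43 [0.029 0.031 0.045]
0.092 43 [0.045 0.047 0.049]
0.1 29 [0.045 0.047 0.049]
0.108 39 [0.029 0.031 0.032]
0.116 19 [-0.001  0.001  0.004]
paddle 499 [-0.059 -0.19   0.058] [ 0.059 -0.1    0.075]
wall 247 [-0.035 -0.131  0.09 ] [ 0.035 -0.113  0.102]
fixed 623 [-0.065 -0.251  0.05 ] [ 0.064 -0.19   0.063]
```

Run:
```python
import cv2
p=cv2.imread('pics/top1.png')[150:300,230:430];cv2.imwrite('pics/crop.png',cv2.resize(p,(800,600),interpolation=cv2.INTER_CUBIC))
```

```text
(no output)
```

View pics/crop.png

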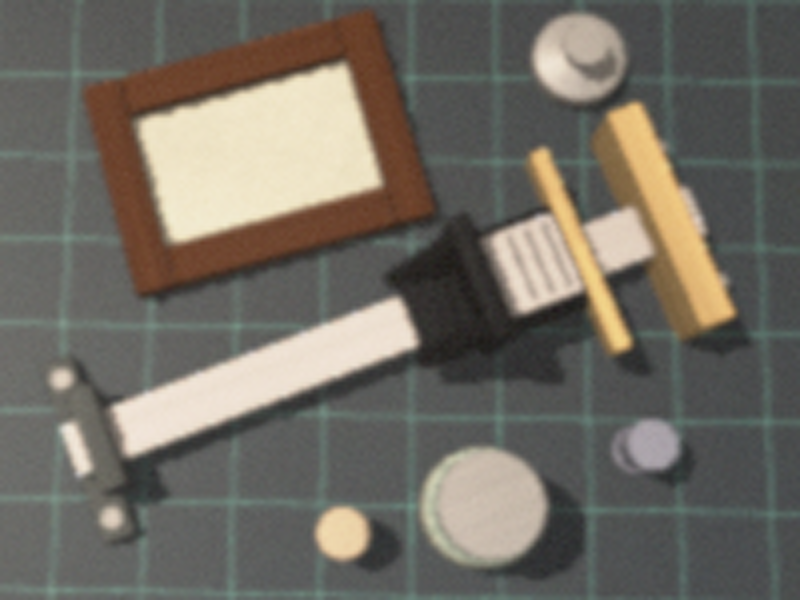

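Add to h.py:
```python
from scipy.spatial.transform import Rotation as Ro
c=np.array([.553,.00925]);ey=np.array([-.3783,.9257]);ex=np.array([ey[1],-ey[0]])
def rep(tgt=None):
    s=r.get_state();R=Ro.from_quat(s['tool_rot']);p=s['position']
    print('t',round(s['time'],2),'clamp x,s',np.round([(p[:2]-c)@ex,(p[:2]-c)@ey],4),'z',round(p[2],4),'F clamp',np.round([s['wrist_force'][:2]@ex,s['wrist_force'][:2]@ey,s['wrist_force'][2]],2),'gap',round(s['finger_gap'],4))
    print('ey in tool',R.inv().apply([*ey,0]).round(4),'down in tool',R.inv().apply([0,0,-1]).round(4))
    if tgt: print('shift',R.inv().apply(np.r_[c+ex*tgt[0]+ey*tgt[1],tgt[2]]-p).round(4))
```

```bash
python3 -c "
from h import *
rep((0,-.156,.13))"
```

```text
t 0.1 clamp x,s [-0.5293 -0.4238] z 0.2305 F clamp [0.39 0.02 0.21] gap 0.0851
ey in tool [-0.0221 -0.9998  0.0016] down in tool [1.0e-04 1.6e-03 1.0e+00]
shift [ 0.5233 -0.2793  0.1009]
```

Call:
shift_gripper([
  [[0.26,-0.14,0,0,0,-0.022],[0.26,-0.14,0,0,0,-0.022],[0.26,-0.14,0,0,0,-0.022],[0.26,-0.14,0,0,0,-0.022],[0.26,-0.14,0,0,0,-0.022],[0.26,-0.14,0,0,0,-0.022],[0.26,-0.14,0,0,0,-0.022],[0.26,-0.14,0,0,0,-0.022],[0.26,-0.14,0,0,0,-0.022]],
], jaw=0, squeeze=20)

```text
time: 0.85
position: [0.4187, -0.3566, 0.2312]
tool_rot: [0.981, 0.196, 0.0, -0.001]
wrist_force: [0.5, -0.8, -0.6]
finger_gap: 0.0003
finger_force: 0.0
```

```bash
python3 -c "
from h import *
rep((0,-.156,.13))"
```

```text
t 0.85 clamp x,s [-0.2628 -0.2878] z 0.2312 F clamp [ 0.14 -0.87 -0.56] gap 0.0003
ey in tool [ 0.0066 -1.      0.001 ] down in tool [-0.0011  0.001   1.    ]
shift [ 0.2635 -0.13    0.1016]
```

Call:
shift_gripper([
  [[0.261,-0.13,0,0,0,0],[0.261,-0.13,0,0,0,0],[0.261,-0.13,0,0,0,0],[0.261,-0.13,0,0,0,0],[0.261,-0.13,0,0,0,0],[0.261,-0.13,0,0,0,0],[0.261,-0.13,0,0,0,0],[0.261,-0.13,0.1,0,0,0],[0.261,-0.13,0.1,0,0,0],[0.261,-0.13,0.1,0,0,0]],
])

```text
time: 1.68
position: [0.6059, -0.1417, 0.1258]
tool_rot: [0.981, 0.193, -0.003, -0.001]
wrist_force: [-1.2, 0.1, -1.0]
finger_gap: -0.0002
finger_force: 0.0
```

```bash
python3 -c "
from h import *
rep((0,-.156,.085))
p,d=r.camera('top');cv2.imwrite('pics/top2.png',cv2.resize(p[150:300,230:430,::-1],(800,600)))
p,d=r.camera('scene');cv2.imwrite('pics/sc2.png',cv2.resize(p[150:300,150:350,::-1],(800,600)))"
```

```text
t 1.68 clamp x,s [-0.0081 -0.1598] z 0.1258 F clamp [-1.08  0.52 -0.96] gap -0.0002
ey in tool [-3.e-04 -1.e+00  3.e-03] down in tool [0.0065 0.003  1.    ]
shift [ 0.0084 -0.0036  0.0408]
```

View pics/sc2.png

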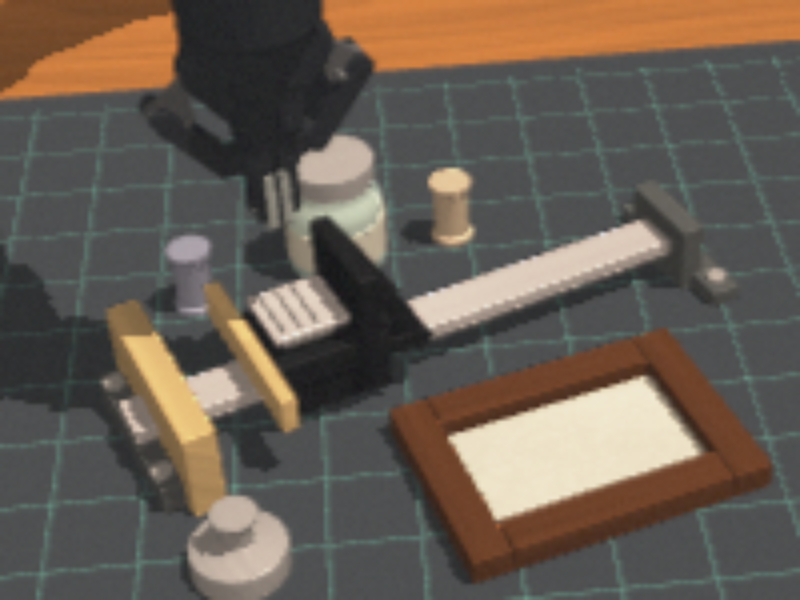

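The closed fingertips hang over the paddle at about (285,215). The finger links splay along the bar and would hit the wall top first, so I'll turn the tool 90° to put the narrow side towards the wall.

Call:
shift_gripper([
  [[0,0,0,0,0,0.12],[0,0,0,0,0,0.24],[0,0,0,0,0,0.36],[0,0,0,0,0,0.48],[0,0,0,0,0,0.6],[0,0,0,0,0,0.72],[0,0,0,0,0,0.84],[0,0,0,0,0,0.96],[0,0,0,0,0,1.08],[0,0,0,0,0,1.2]],
])

```text
time: 2.62
position: [0.6096, -0.1424, 0.1335]
tool_rot: [0.917, -0.398, 0.001, -0.0]
wrist_force: [0.1, -0.1, -0.3]
finger_gap: 0.0005
finger_force: 0.0
```

Call:
shift_gripper([
  [[0,0,0,0,0,0.12],[0,0,0,0,0,0.24],[0,0,0,0,0,0.365],[0,0,0,0,0,0.365],[0,0,0,0,0,0.365],[0,0,0,0,0,0.365]],
])

```text
time: 3.12
position: [0.6091, -0.1415, 0.1323]
tool_rot: [0.833, -0.554, 0.001, -0.0]
wrist_force: [-0.4, 0.0, 0.4]
finger_gap: 0.0001
finger_force: 0.0
```

```bash
python3 -c "
from h import *
rep((0,-.153,.075))"
```

```text
t 3.12 clamp x,s [-0.0051 -0.1608] z 0.1323 F clamp [-0.4   0.18  0.39] gap 0.0001
ey in tool [-1.0e+00 -9.1e-03 -8.0e-04] down in tool [-8.0e-04  1.3e-03  1.0e+00]
shift [-0.0078 -0.0051  0.0573]
```

Call:
shift_gripper([
  [[-0.008,-0.005,0.02,0,0,0],[-0.008,-0.005,0.04,0,0,0],[-0.008,-0.005,0.055,0,0,0],[-0.008,-0.005,0.055,0,0,0],[-0.008,-0.005,0.055,0,0,0]],
])

```text
time: 3.53
position: [0.61, -0.1318, 0.0761]
tool_rot: [0.832, -0.555, -0.001, 0.0]
wrist_force: [-1.1, 0.5, 0.6]
finger_gap: -0.0001
finger_force: 0.0
```

```bash
python3 -c "
from h import *
rep((0,-.153,.06))"
```

```text
t 3.53 clamp x,s [-0.0007 -0.1522] z 0.0761 F clamp [-0.82  0.85  0.64] gap -0.0001
ey in tool [-1.0e+00 -7.2e-03  8.0e-04] down in tool [ 8.e-04 -1.e-03  1.e+00]
shift [ 0.0009 -0.0007  0.0161]
```

Call:
shift_gripper([
  [[0,0,0.004,0,0,0],[0,0,0.008,0,0,0],[0,0,0.012,0,0,0],[0,0,0.012,0,0,0],[0,0,0.012,0,0,0]],
])

```text
time: 3.95
position: [0.6109, -0.1319, 0.0649]
tool_rot: [0.832, -0.555, 0.001, -0.0]
wrist_force: [1.3, -0.4, 3.2]
finger_gap: 0.0002
finger_force: 1.7
```

```bash
python3 -c "
from h import *
rep((0,-.153,.06))"
```

```text
t 3.95 clamp x,s [ 0.0002 -0.1526] z 0.0649 F clamp [ 1.05 -0.87  3.16] gap 0.0002
ey in tool [-1.     -0.0057 -0.001 ] down in tool [-0.001   0.0013  1.    ]
shift [0.0004 0.0002 0.0049]
```

Call:
shift_gripper([
  [[0,0,0.003,0,0,0],[0,0,0.0055,0,0,0],[0,0,0.0055,0,0,0],[0,0,0.0055,0,0,0]],
])

```text
time: 4.28
position: [0.6109, -0.1319, 0.0591]
tool_rot: [0.832, -0.555, 0.001, -0.0]
wrist_force: [1.9, -0.7, 4.3]
finger_gap: -0.0004
finger_force: 2.6
```

```bash
python3 -c "
from h import *
rep()"
```

```text
t 4.28 clamp x,s [ 0.0002 -0.1525] z 0.0591 F clamp [ 1.5  -1.38  4.35] gap -0.0004
ey in tool [-1.     -0.0056 -0.001 ] down in tool [-0.001   0.0011  1.    ]
```

Call:
shift_gripper([
  [[-0.004,0,0,0,0,0],[-0.008,0,0,0,0,0],[-0.012,0,0,0,0,0],[-0.016,0,0,0,0,0],[-0.02,0,0,0,0,0],[-0.025,0,0,0,0,0],[-0.03,0,0,0,0,0],[-0.035,0,0,0,0,0],[-0.04,0,0,0,0,0],[-0.04,0,0,0,0,0]],
])

```text
time: 5.12
position: [0.5952, -0.0941, 0.0592]
tool_rot: [0.832, -0.555, 0.0, -0.0]
wrist_force: [0.8, -0.8, 4.8]
finger_gap: 0.0002
finger_force: 2.6
```

```bash
python3 -c "
from h import *
rep()
p,d=r.camera('scene');cv2.imwrite('pics/sc3.png',cv2.resize(p[150:300,150:350,::-1],(800,600)))"
```

```text
t 5.12 clamp x,s [-0.     -0.1116] z 0.0592 F clamp [ 0.46 -1.06  4.82] gap 0.0002
ey in tool [-1.0e+00 -6.3e-03 -4.0e-04] down in tool [-4.e-04  8.e-04  1.e+00]
```

View pics/sc3.png

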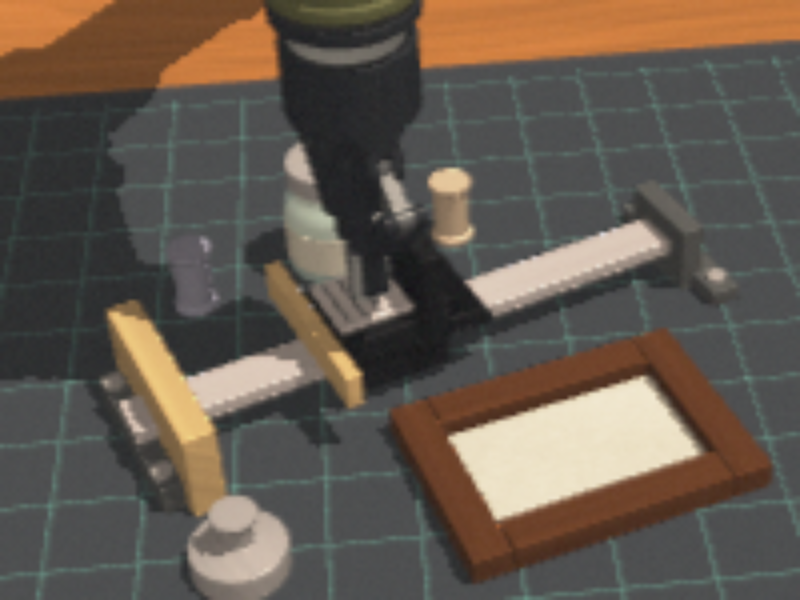

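The paddle is down at about (360,300), the fingers are against the wall, and the jaw has moved roughly 30 mm. I'll keep pushing.

Call:
shift_gripper([
  [[-0.006,0,0,0,0,0],[-0.014,0,0,0,0,0],[-0.024,0,0,0,0,0],[-0.036,0,0,0,0,0],[-0.048,0,0,0,0,0],[-0.06,0,0,0,0,0],[-0.072,0,0,0,0,0],[-0.084,0,0,0,0,0],[-0.094,0,0,0,0,0],[-0.1,0,0,0,0,0]],
])

```text
time: 6.0
position: [0.5569, -0.0017, 0.0593]
tool_rot: [0.832, -0.555, 0.001, -0.0]
wrist_force: [1.3, -2.3, 6.6]
finger_gap: 0.0001
finger_force: 2.6
```

```bash
python3 -c "
from h import *
rep()"
```

```text
t 6.0 clamp x,s [-0.0005 -0.0116] z 0.0593 F clamp [ 0.36 -2.66  6.62] gap 0.0001
ey in tool [-1.0e+00 -6.1e-03 -8.0e-04] down in tool [-8.0e-04  1.3e-03  1.0e+00]
```

Call:
shift_gripper([
  [[-0.004,0,0,0,0,0],[-0.008,0,0,0,0,0],[-0.012,0,0,0,0,0],[-0.016,0,0,0,0,0],[-0.02,0,0,0,0,0],[-0.024,0,0,0,0,0],[-0.028,0,0,0,0,0],[-0.03,0,0,0,0,0],[-0.03,0,0,0,0,0]],
])

```text
time: 6.75
position: [0.5458, 0.0257, 0.0593]
tool_rot: [0.832, -0.555, 0.001, -0.0]
wrist_force: [1.6, -0.7, 5.5]
finger_gap: -0.0001
finger_force: 2.5
```

```bash
python3 -c "
from h import *
rep()"
```

```text
t 6.75 clamp x,s [-0.0005  0.0179] z 0.0593 F clamp [ 1.2  -1.21  5.48] gap -0.0001
ey in tool [-1.0e+00 -5.9e-03 -7.0e-04] down in tool [-7.0e-04  1.6e-03  1.0e+00]
```

Expected stop contact is around s≈0.033, so I'll go slowly from here and watch the force.

Call:
shift_gripper([
  [[-0.003,0,0,0,0,0],[-0.006,0,0,0,0,0],[-0.009,0,0,0,0,0],[-0.012,0,0,0,0,0],[-0.012,0,0,0,0,0]],
])

```text
time: 7.17
position: [0.5412, 0.0368, 0.0593]
tool_rot: [0.832, -0.555, 0.001, -0.001]
wrist_force: [1.7, -0.2, 5.2]
finger_gap: -0.0002
finger_force: 2.5
```

```bash
python3 -c "
from h import *
rep()"
```

```text
t 7.17 clamp x,s [-0.0005  0.0299] z 0.0593 F clamp [ 1.54 -0.83  5.18] gap -0.0002
ey in tool [-1.0e+00 -5.9e-03 -7.0e-04] down in tool [-7.0e-04  1.8e-03  1.0e+00]
```

Call:
shift_gripper([
  [[-0.002,0,0,0,0,0],[-0.004,0,0,0,0,0],[-0.004,0,0,0,0,0]],
])

```text
time: 7.42
position: [0.5411, 0.0372, 0.0594]
tool_rot: [0.831, -0.556, 0.003, 0.0]
wrist_force: [5.8, -8.4, 2.9]
finger_gap: 0.0002
finger_force: 7.4
```

```bash
python3 -c "
from h import *
rep()"
```

```text
t 7.42 clamp x,s [-0.0005  0.0304] z 0.0594 F clamp [ 2.15 -9.96  2.94] gap 0.0002
ey in tool [-1.     -0.003  -0.0047] down in tool [-0.0047  0.0028  1.    ]
```

The force rose to 10 N with no further motion, which fits the end stop. I'll hold briefly, check with the top camera, then back off the wall slightly and lift.

Call:
shift_gripper([
  [[-0.001,0,0,0,0,0],[-0.001,0,0,0,0,0],[-0.001,0,0,0,0,0],[-0.001,0,0,0,0,0]],
])

```text
time: 7.75
position: [0.5411, 0.0372, 0.0594]
tool_rot: [0.831, -0.557, 0.003, 0.0]
wrist_force: [7.4, -11.6, 2.5]
finger_gap: -0.0003
finger_force: 8.7
```

Call:
shift_gripper([
  [[0.003,0,0,0,0,0],[0.007,0,0,0,0,0],[0.007,0,0,0,0,0]],
])

```text
time: 8.0
position: [0.5419, 0.0351, 0.0592]
tool_rot: [0.832, -0.555, 0.0, -0.001]
wrist_force: [1.0, 0.0, 7.0]
finger_gap: 0.0001
finger_force: 2.5
```

```bash
python3 -c "
from h import *
rep()"
```

```text
t 8.0 clamp x,s [-0.0005  0.0281] z 0.0592 F clamp [ 0.95 -0.34  6.98] gap 0.0001
ey in tool [-1.0e+00 -5.7e-03  4.0e-04] down in tool [4.0e-04 1.5e-03 1.0e+00]
```

Call:
shift_gripper([
  [[0,0,-0.005,0,0,0],[0,0,-0.01,0,0,0],[0,0,-0.02,0,0,0],[0,0,-0.04,0,0,0],[0,0,-0.07,0,0,0],[0,0,-0.1,0,0,0],[0,0,-0.13,0,0,0],[0,0,-0.13,0,0,0],[0,0,-0.13,0,0,0]],
])

```text
time: 8.75
position: [0.5413, 0.0349, 0.1906]
tool_rot: [0.832, -0.555, 0.001, -0.001]
wrist_force: [-0.4, 0.1, -0.9]
finger_gap: 0.0001
finger_force: 0.0
```

Call:
shift_gripper([
  [[0.04,0,0,0,0,0],[0.08,0,0,0,0,0],[0.12,0,0,0,0,0],[0.16,0,0,0,0,0],[0.16,0,0,0,0,0],[0.16,0,0,0,0,0],[0.16,0,0,0,0,0]],
])

```text
time: 9.33
position: [0.6014, -0.1124, 0.1872]
tool_rot: [0.832, -0.555, -0.002, 0.0]
wrist_force: [-0.9, 0.5, 0.1]
finger_gap: 0.0001
finger_force: 0.0
```

```bash
python3 -c "
from h import *
rep()
p,d=r.camera('top');cv2.imwrite('pics/top4.png',p[:,:,::-1])
W=cloud('top',d)
P=W.reshape(-1,3);q=np.c_[(P[:,:2]-c)@ex,(P[:,:2]-c)@ey,P[:,2]]
for lo in np.arange(-.02,.12,.008):
    k=(q[:,1]>=lo)&(q[:,1]<lo+.008)&(abs(q[:,0])<.012)
    if k.any():print(round(lo,3),k.sum(),np.percentile(q[k,2],[10,50,90]).round(3))
p,d=r.camera('scene');cv2.imwrite('pics/sc4.png',cv2.resize(p[150:300,170:370,::-1],(800,600)))"
```

```text
t 9.33 clamp x,s [-0.0012 -0.131 ] z 0.1872 F clamp [-0.7   0.79  0.11] gap 0.0001
ey in tool [-1.     -0.0053  0.0025] down in tool [ 0.0025 -0.0027  1.    ]
-0.02 40 [0.055 0.056 0.058]
-0.012 40 [0.051 0.055 0.069]
-0.004 42 [0.067 0.069 0.07 ]
0.004 40 [0.066 0.068 0.071]
0.012 40 [0.066 0.068 0.07 ]
0.02 41 [0.068 0.069 0.07 ]
0.028 41 [0.067 0.068 0.071]
0.036 50 [0.065 0.078 0.099]
0.044 43 [0.097 0.099 0.1  ]
0.052 29 [0.05  0.054 0.099]
0.06 38 [0.043 0.045 0.047]
0.068 39 [0.043 0.044 0.047]
0.076 39 [0.043 0.045 0.046]
0.084 40 [0.03  0.032 0.048]
0.092 41 [0.045 0.047 0.048]
0.1 30 [0.045 0.046 0.049]
0.108 37 [0.029 0.031 0.033]
0.116 20 [0.    0.001 0.007]
```

View pics/sc4.png

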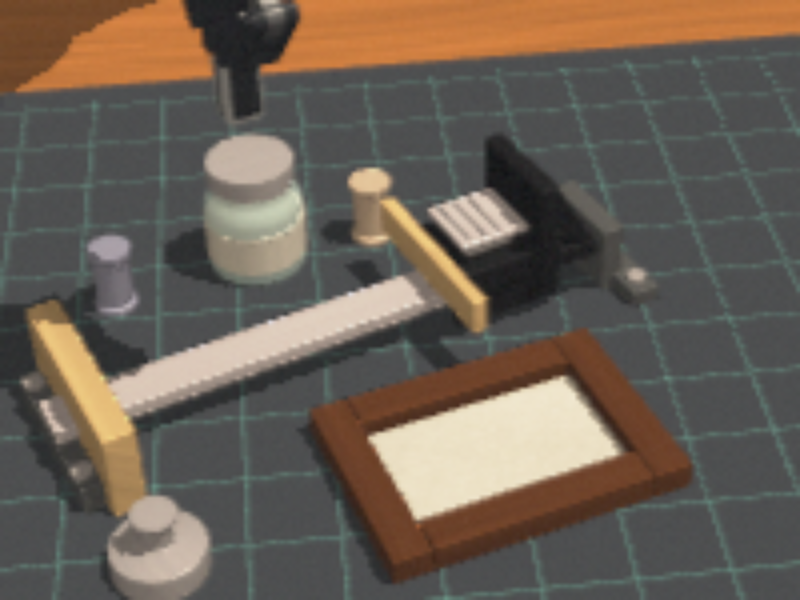

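Run:
```python
from h import *
W0=cloud('top',np.load('pics/top1.npy'))
W1=cloud('top',r.camera('top')[1])
def Q(W): P=W.reshape(-1,3);return np.c_[(P[:,:2]-c)@ex,(P[:,:2]-c)@ey,P[:,2]]
for n,W,a in (('before',W0,-.21),('after',W1,-.035)):
    q=Q(W)
    def rng(z0,z1,s0,s1,x=.03):
        k=(q[:,2]>z0)&(q[:,2]<z1)&(q[:,1]>a+s0)&(q[:,1]<a+s1)&(abs(q[:,0])<x);return np.percentile(q[k,1],[1,50,99]).round(4),k.sum()
    print(n,'walltop',rng(.09,.11,.05,.12),'paddle',rng(.063,.073,.02,.075,.02),'block',rng(.04,.05,.085,.123,.02))
    k=(abs(q[:,0])<.012)&(q[:,1]>.07)&(q[:,1]<.1);o=np.argsort(q[k,1])
    if n=='after':
        for lo in np.arange(.076,.096,.0015):
            z=q[(abs(q[:,0])<.012)&(q[:,1]>=lo)&(q[:,1]<lo+.0015),2];print(lo.round(4),z.round(3))
```

```text
before walltop (array([-0.1311, -0.123 , -0.1141]), np.int64(214)) paddle (array([-0.1777, -0.157 , -0.1369]), np.int64(351)) block (array([-0.1118, -0.0992, -0.0876]), np.int64(192))
after walltop (array([0.0405, 0.0478, 0.0575]), np.int64(209)) paddle (array([-0.0061,  0.0164,  0.0387]), np.int64(394)) block (array([0.0608, 0.0728, 0.084 ]), np.int64(180))
0.076 [0.045 0.047 0.045 0.043 0.047 0.046 0.047]
0.0775 [0.046 0.047 0.042 0.043 0.042 0.044 0.042 0.045]
0.079 [0.046 0.043 0.042 0.043 0.045 0.047 0.044 0.046]
0.0805 [0.044 0.042 0.044 0.045 0.045 0.045 0.044]
0.082 [0.044 0.043 0.044 0.045 0.046 0.043 0.046 0.045]
0.0835 [0.045 0.041 0.043 0.045]
0.085 [0.03  0.032 0.031 0.032 0.029]
0.0865 [0.03  0.032 0.031 0.034 0.031 0.033 0.031 0.032]
0.088 [0.031 0.031 0.032 0.031 0.03  0.027]
0.0895 [0.044 0.047 0.031 0.037 0.042 0.028 0.049 0.029 0.038 0.046 0.027 0.03
 0.043 0.045 0.031 0.035]
0.091 [0.046 0.048 0.049 0.048 0.046 0.045]
0.0925 [0.048 0.048 0.047 0.047 0.045 0.046 0.047 0.048 0.048]
0.094 [0.046 0.048 0.047 0.047 0.046 0.048]
0.0955 [0.049 0.047 0.046 0.049 0.047 0.045 0.045 0.045 0.045]
```

The jaw travelled 172 mm and stopped against rigid resistance. At most 5 mm of visible gap is left to the stop block, inside the 10 mm tolerance. The paddle is back up at about 68 mm and the bystanders are where they were.

```bash
python3 -c "
from rig import r
print(r.sign_off())"
```

```text
the job is handed in; nothing more can be done
None
```

The jaw is pushed back to the end stop, where it blocked solidly; the camera still shows about 5 mm between it and the stop block. The paddle has sprung up, the arm is clear, nothing else appears moved, and the job is handed in at about 9.5 s; no verdict was returned.

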